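Flip the film-rack tags so only full bins show green

ROBOT

A 6-joint arm with a two-finger parallel gripper is mounted at the origin on the work surface. World frame = base frame: x ahead of the robot, y to its left, z up, the work surface at z = 0. Lengths are in m, angles in rad, forces in N, time in s.
With the tool pointing down it reaches from about 0.25 to 0.725 m from the base axis. Payload 4 kg.
Tool frame: the origin (TCP) lies midway between the tips of the shut fingers; the grasp point (between the pads) lies 19 mm behind it; z points along the fingers, y is the direction in which the jaws open and shut (so a half turn about z gives the same grasp; the last joint's range is limited). The gripper opens to 85 mm and grips with 20 to 120 N. Pads are 22 mm wide; open, the fingers measure 114 mm over their backs; the gripper's body (76 mm by 85 mm) begins 54 mm behind the grasp point. The pads swing forward as they close: fully open they stand 13 mm farther back than shut.
Start: joints at [1.224, 0.241, 0.005, 1.335, 0, 1.571], TCP at [0.17, 0.47, 0.231] pointing down, gripper open.
Joint ranges: [-2.72, 2.72], [-1.05, 1.87], [-1.09, 1.28], [-1.99, 2.15], [-1.42, 1.44], [-3.14, 3.14]. Speed limits (rad/s): [2.79, 2.79, 3.14, 3.14, 3.14, 3.14].

INTERFACE

Orientations are given as a unit quaternion [x, y, z, w].
In Python, from workcell import get_obs, camera, camera_model, job_done, masks_of gives the robot as it stands.
- The arm moves only by the tool jog_arm, never from a script. Its argument "deltas" is a list that holds one entry, the list of rows, each a list of 7 numbers: the shift along the tool's x, y, z in mm, then the turn, a rotation vector about the tool's x, y, z in degrees, then the finger opening in mm, from 0 to 85.4. A call has 1 to 5 rows; each row shifts and turns the pose as measured when the row begins, along the tool's axes as they then stand; what a row does not reach is not made up. A row lasts 1/10 s, in which the tool goes at most 50 mm and 8.59 degrees, less where a joint would pass 70% of its speed; a pose out of reach is approached as far as the arm can. A call with a gripper value outside its range is refused whole. The fingers move at their own pace and stop on an object; the grip force is fixed at half the most. Time passes only in rows, so rows that do not move let the fingers close. It gives the time, the measured TCP pose, the force and the opening at its end, in the units of the state.
- get_obs(): the state, without advancing time (a new reading comes with each control period).
- camera(name): name is "scene" or "top" or "wrist"; returns the picture (384x512x3 uint8, red, green, blue); there is no depth.
- camera_model(name): a dict with "fovy" (degrees; the focal length in pixels is half the picture's height over the tangent of half this angle, whatever the lens; pixels are square), "cx", "cy" (the principal point, pixels), "pose" (4x4, takes a point from camera to world coordinates); the wrist camera has in their place "T_tool_cam" (4x4, takes a point from camera to tool coordinates, whose origin is the TCP and whose axes are the flange's). Camera axes: x right, y down, z forward; pixel columns grow to the right and rows downward; lengths in m; the calibration is good to about 2 mm. A picture is of the moment at which its call begins: read the wrist's pose just before it. camera_model takes no time and is no camera call.
- job_done(): hands the job in, once; it reports no verdict.
Trained networks look in the newest picture that a camera, given by its name, has taken for a name from the list of things; names that differ only in an ending like _2 or _b are one class to them, and where a whole thing is asked for, a point or a joint stands for the part that bears it (a point fixed in the world has none). Each returns a list of dicts, best first, with "conf" (0 to 1); they miss things now and then, are a little off and sometimes report something else, mostly with a low value. They report only what shows in the picture. A call takes as long as a camera call.
- masks_of(target, camera): "pixels" (384x512 bool, what is visible of it) and "at" ([column, row] in pixels, amid what is visible of it).
The state is a dict: "clock": time; "joint_pos": joint angles; "joint_vel": joint speeds; "tau": joint torques, N m; "eef_pos": TCP position; "tool_rot": TCP orientation; "ft_force": force on the tool from outside, world axes, zero at the start; "ft_torque": the same for the moment, N m; "grip_width": finger opening in m.
Only numpy, scipy, OpenCV 4.12 (cv2) and the standard library are available. Lean on these libraries where they do the work, as an engineer would, in place of code of your own. Each camera call takes 0.05 s, during which the arm holds its last target. There are 200 camera calls.

TASK

In front of each of the four bins on the film rack is a hinged flip tag, green on one face and white on the other; a bin is full when it holds two canisters. With a fingertip, gently push over whichever tags are wrong, so that the tags of the full bins lie with the green face up and the tags of all other bins (one canister or none) lie with the white face up. Do not grasp, lift or shift anything: the canisters, jar, opener and viewer stay where they are.

Things in the scene. Friction and masses are not known exactly. Their poses are not given: they have to be found in the camera images.
- rack: Flat wooden plinth 150 x 490 x 12 mm (x, y, z) fixed to the shelf; origin at the centre of its underside, on the shelf surface; x axis points away from the robot across the rack, y along the row of bins. The bins stand along its far (+x) half, one tag in front of each bin on its near (-x) half; neighbours stand 115 mm apart along y.
- bin_a: Open pale-wood bin, 46 x 78 x 30 mm outside (x, y, z), 4 mm walls and floor, fixed on the rack. It has room for exactly two canisters side by side along y. Origin: centre of its underside, on top of the rack. Its tag stands 77 mm in front of it (rack -x).
- bin_b: Open pale-wood bin, 46 x 78 x 30 mm outside (x, y, z), 4 mm walls and floor, fixed on the rack. It has room for exactly two canisters side by side along y. Origin: centre of its underside, on top of the rack. Its tag stands 77 mm in front of it (rack -x).
- bin_c: Open pale-wood bin, 46 x 78 x 30 mm outside (x, y, z), 4 mm walls and floor, fixed on the rack. It has room for exactly two canisters side by side along y. Origin: centre of its underside, on top of the rack. Its tag stands 77 mm in front of it (rack -x).
- bin_d: Open pale-wood bin, 46 x 78 x 30 mm outside (x, y, z), 4 mm walls and floor, fixed on the rack. It has room for exactly two canisters side by side along y. Origin: centre of its underside, on top of the rack. Its tag stands 77 mm in front of it (rack -x).
- tagpost_1: Fixed metal hinge bracket of flip tag 1, 50 x 26 x 21 mm (x, y, z). Origin: centre of its underside, on the rack, 12 mm above the shelf. x runs along the hinge, y along the row. The hinge axis is 14 mm above the origin; the bracket tops out 21 mm above the origin, and a fingertip passes freely over it.
- tag_1 (a joint): Angle of flip tag 1 on tagpost_1: plate 40 mm along the hinge, 46 mm hinge to free edge, 5 mm thick, 30 g, slick; one face green, one white. 0: leans 0.85 rad from upright to the post's +y side, white up; 1.7: leans 0.85 rad to -y, green up. Swings freely; pushed just past upright it falls to the other stop. At a stop its edge is 35 mm beside and 30 mm above the hinge.
- tagpost_2: Fixed metal hinge bracket of flip tag 2, 50 x 26 x 21 mm (x, y, z). Origin: centre of its underside, on the rack, 12 mm above the shelf. x runs along the hinge, y along the row. The hinge axis is 14 mm above the origin; the bracket tops out 21 mm above the origin, and a fingertip passes freely over it.
- tag_2 (a joint): Angle of flip tag 2 on tagpost_2: plate 40 mm along the hinge, 46 mm hinge to free edge, 5 mm thick, 30 g, slick; one face green, one white. 0: leans 0.85 rad from upright to the post's +y side, white up; 1.7: leans 0.85 rad to -y, green up. Swings freely; pushed just past upright it falls to the other stop. At a stop its edge is 35 mm beside and 30 mm above the hinge.
- tagpost_3: Fixed metal hinge bracket of flip tag 3, 50 x 26 x 21 mm (x, y, z). Origin: centre of its underside, on the rack, 12 mm above the shelf. x runs along the hinge, y along the row. The hinge axis is 14 mm above the origin; the bracket tops out 21 mm above the origin, and a fingertip passes freely over it.
- tag_3 (a joint): Angle of flip tag 3 on tagpost_3: plate 40 mm along the hinge, 46 mm hinge to free edge, 5 mm thick, 30 g, slick; one face green, one white. 0: leans 0.85 rad from upright to the post's +y side, white up; 1.7: leans 0.85 rad to -y, green up. Swings freely; pushed just past upright it falls to the other stop. At a stop its edge is 35 mm beside and 30 mm above the hinge.
- tagpost_4: Fixed metal hinge bracket of flip tag 4, 50 x 26 x 21 mm (x, y, z). Origin: centre of its underside, on the rack, 12 mm above the shelf. x runs along the hinge, y along the row. The hinge axis is 14 mm above the origin; the bracket tops out 21 mm above the origin, and a fingertip passes freely over it.
- tag_4 (a joint): Angle of flip tag 4 on tagpost_4: plate 40 mm along the hinge, 46 mm hinge to free edge, 5 mm thick, 30 g, slick; one face green, one white. 0: leans 0.85 rad from upright to the post's +y side, white up; 1.7: leans 0.85 rad to -y, green up. Swings freely; pushed just past upright it falls to the other stop. At a stop its edge is 35 mm beside and 30 mm above the hinge.
- canister_1: Black plastic film canister with a grey disc on its lid, 32 mm across, 51 mm tall, 35 g, loose, standing upright in a bin. Origin: centre of its underside, 4 mm above the bin's origin.
- canister_2: Black plastic film canister with a grey disc on its lid, 32 mm across, 51 mm tall, 35 g, loose, standing upright in a bin. Origin: centre of its underside, 4 mm above the bin's origin.
- canister_3: Black plastic film canister with a grey disc on its lid, 32 mm across, 51 mm tall, 35 g, loose, standing upright in a bin. Origin: centre of its underside, 4 mm above the bin's origin.
- canister_4: Black plastic film canister with a grey disc on its lid, 32 mm across, 51 mm tall, 35 g, loose, standing upright in a bin. Origin: centre of its underside, 4 mm above the bin's origin.
- canister_5: Black plastic film canister with a grey disc on its lid, 32 mm across, 51 mm tall, 35 g, loose, standing upright in a bin. Origin: centre of its underside, 4 mm above the bin's origin.
- jar: Bystander: amber glass jar with a dark screw lid, 76 mm across, 98 mm tall, loose; origin at the centre of its underside.
- opener: Bystander: flat steel cassette opener lying on the shelf, about 108 x 36 x 9 mm, long along its x; loose; origin on its underside, near the middle.
- viewer: Bystander: grey plastic slide viewer, about 110 x 70 x 60 mm, loose; origin at the centre of its underside.

How it is judged:
At the end, for the whole second after the job is handed in: Tags before bins with two canisters lean fully green up (joint above 1.6 rad), tags before bins with one or no canister fully white up (joint below 0.1 rad); every canister, the jar, opener and viewer are within 20 mm of where they started ((((horizontal distance between tagpost_1 and bin_a below 0.1 m or horizontal distance between tagpost_1 and bin_b below 0.1 m) and value of joint tag_1 above 1.6 rad) or (not (horizontal distance between tagpost_1 and bin_a below 0.1 m or horizontal distance between tagpost_1 and bin_b below 0.1 m) and value of joint tag_1 below 0.1 rad)) and (((horizontal distance between tagpost_2 and bin_a below 0.1 m or horizontal distance between tagpost_2 and bin_b below 0.1 m) and value of joint tag_2 above 1.6 rad) or (not (horizontal distance between tagpost_2 and bin_a below 0.1 m or horizontal distance between tagpost_2 and bin_b below 0.1 m) and value of joint tag_2 below 0.1 rad)) and (((horizontal distance between tagpost_3 and bin_a below 0.1 m or horizontal distance between tagpost_3 and bin_b below 0.1 m) and value of joint tag_3 above 1.6 rad) or (not (horizontal distance between tagpost_3 and bin_a below 0.1 m or horizontal distance between tagpost_3 and bin_b below 0.1 m) and value of joint tag_3 below 0.1 rad)) and (((horizontal distance between tagpost_4 and bin_a below 0.1 m or horizontal distance between tagpost_4 and bin_b below 0.1 m) and value of joint tag_4 above 1.6 rad) or (not (horizontal distance between tagpost_4 and bin_a below 0.1 m or horizontal distance between tagpost_4 and bin_b below 0.1 m) and value of joint tag_4 below 0.1 rad)) and distance of each of canister_1, canister_2, canister_3, canister_4, canister_5, jar, opener, viewer from where it was at the start of the episode below 0.02 m); the robot touches nothing.
It fails at once if a canister was lifted or shifted more than 20 mm (distance of any of canister_1, canister_2, canister_3, canister_4, canister_5 from where it was at the start of the episode above 0.02 m).
It fails at once if the jar, opener or viewer was lifted or shifted more than 20 mm (distance of any of jar, opener, viewer from where it was at the start of the episode above 0.02 m).
It fails at once if a tag or its bracket was pushed with more than 20 N (contact force between any of the arm, the fingers and tagpost_1 above 20 N or contact force between any of the arm, the fingers and tagpost_2 above 20 N or contact force between any of the arm, the fingers and tagpost_3 above 20 N or contact force between any of the arm, the fingers and tagpost_4 above 20 N).
It also fails if it takes over 54 s, if anything falls off the work surface, if the arm or the gripper's body presses on something with over 40 N, if the wrist force passes 120 N, or if a joint passes its speed limit or range.

## Working session

There is one attempt and no reset: what is moved stays moved. The work goes in short steps, Python scripts to look and compute and a tool call to move; the robot and the scene stay as the last step left them, time stands still between calls to the robot, and variables do not carry over. Pictures are saved under pics/ and viewed, about 8 in all and at most 12, crops included, and the job is handed in when it is done.

Besides the shell and the picture viewer there is one more tool, called in YAML: its name, and indented under it one key for each argument. jog_arm: Moves the arm, as the interface text tells. Its arguments: {"type":"object","properties":{"deltas":{"type":"array"}},"required":["deltas"]}

```bash
mkdir -p pics
cat > h.py <<'E'
import numpy as np, cv2
from workcell import *
def ray(cam,px):
    m=camera_model(cam); f=192/np.tan(np.radians(m["fovy"])/2)
    P=np.array(m["pose"]); d=P[:3,:3]@np.array([(px[0]-m["cx"])/f,(px[1]-m["cy"])/f,1]); return P[:3,3],d
def at_z(cam,px,z):
    o,d=ray(cam,px); return o+d*(z-o[2])/d[2]
E
python3 - <<'E'
from h import *
a=camera("top");b=camera("scene")
cv2.imwrite("pics/top.png",cv2.resize(a[:,:,::-1],(800,600),interpolation=cv2.INTER_CUBIC))
cv2.imwrite("pics/scene.png",cv2.resize(b[:,:,::-1],(800,600),interpolation=cv2.INTER_CUBIC))
for t,z in [("tagpost_1",.033),("tag_1",.04),("bin_a",.042),("canister_1",.067),("jar",.098),("viewer",.06),("opener",.009),("rack",.012)]:
    for m in masks_of(t,"top"): print(t,round(m["conf"],2),np.round(m["at"]),np.round(at_z("top",m["at"],z),3))
o=get_obs();print(o["clock"],o["eef_pos"],o["tool_rot"],o["joint_pos"])
for c in("top","scene"):print(camera_model(c)["pose"])
E
```

```text
tagpost_1 0.64 [258. 201.] [ 0.575 -0.057  0.033]
tagpost_1 0.63 [304. 205.] [ 0.561 -0.208  0.033]
tagpost_1 0.6 [189. 196.] [0.595 0.168 0.033]
tagpost_1 0.47 [222. 200.] [0.58  0.061 0.033]
tagpost_1 0.47 [257. 200.] [ 0.58  -0.054  0.033]
tag_1 0.7 [304. 207.] [ 0.552 -0.205  0.04 ]
tag_1 0.58 [189. 193.] [0.604 0.169 0.04 ]
tag_1 0.52 [257. 201.] [ 0.574 -0.054  0.04 ]
tag_1 0.42 [226. 198.] [0.584 0.049 0.04 ]
bin_a 0.69 [266. 176.] [ 0.655 -0.085  0.042]
bin_a 0.66 [229. 182.] [0.637 0.038 0.042]
bin_a 0.58 [194. 173.] [0.669 0.152 0.042]
bin_a 0.47 [301. 189.] [ 0.611 -0.198  0.042]
canister_1 0.6 [227. 174.] [0.658 0.042 0.067]
canister_1 0.58 [295. 183.] [ 0.629 -0.175  0.067]
canister_1 0.48 [196. 174.] [0.662 0.144 0.067]
canister_1 0.41 [307. 184.] [ 0.625 -0.216  0.067]
canister_1 0.22 [205. 142.] [0.767 0.113 0.067]
jar 0.68 [ 97. 196.] [0.587 0.448 0.098]
jar 0.65 [258. 201.] [ 0.567 -0.055  0.098]
viewer 0.93 [379. 198.] [ 0.576 -0.448  0.06 ]
viewer 0.62 [299. 189.] [ 0.608 -0.19   0.06 ]
opener 0.68 [207. 139.] [0.793 0.113 0.009]
rack 0.8 [246. 198.] [ 0.589 -0.017  0.012]
rack 0.34 [199. 173.] [0.674 0.137 0.012]
0.5 [0.16993974 0.47021759 0.23128452] [ 1.72525927e-01  9.85004976e-01 -3.11413244e-05 -5.71630306e-06] [1.22399577e+00 2.40626905e-01 4.97780119e-03 1.33521054e+00
 5.14940607e-07 1.57078272e+00]
[[-0.01355246 -0.9867109   0.16191949  0.37515842]
 [-0.99987403  0.0120351  -0.01034831 -0.01450353]
 [ 0.00826207 -0.16203934 -0.98674971  1.5658549 ]
 [ 0.          0.          0.          1.        ]]
[[ 0.8629759   0.43574102 -0.25573883  1.0062649 ]
 [ 0.50523752 -0.74148102  0.44152117 -0.63603251]
 [ 0.0027634  -0.51023098 -0.86003297  1.26104605]
 [ 0.          0.          0.          1.        ]]
```

View pics/top.png

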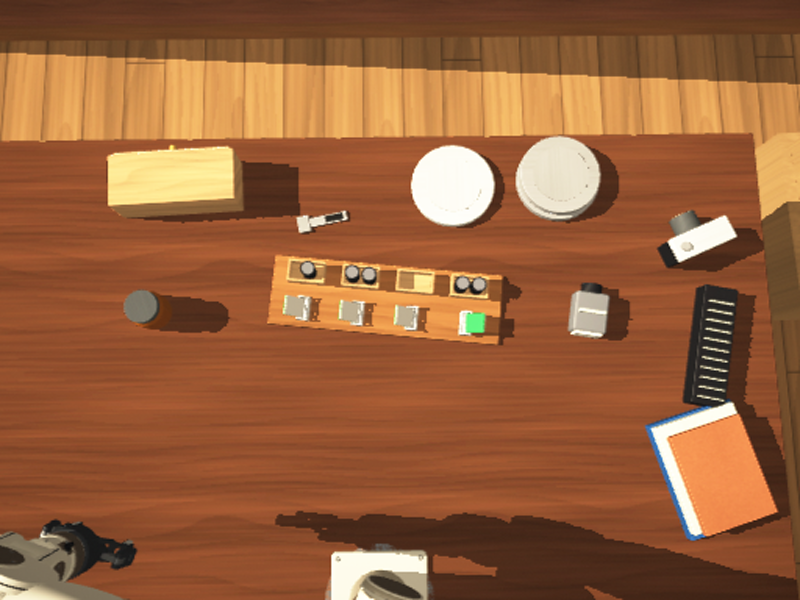

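View pics/scene.png

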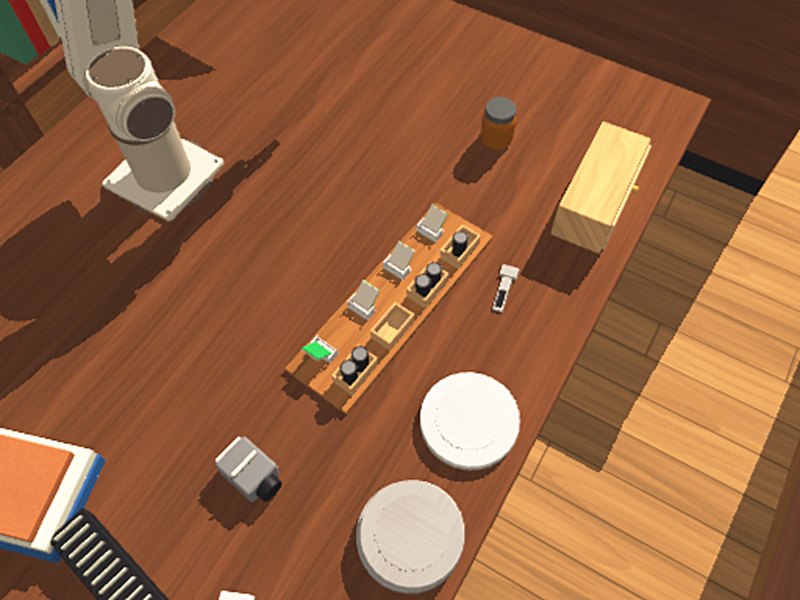

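The top view has four bins from left (+y) to right holding 1, 2, 0 and 2 canisters, with tags white, white, white and green. The scene view agrees. Only the second tag (picture ~(352,312)) is wrong. It leans +y and has to be pushed toward -y.

```bash
cat >> h.py <<'E'
from scipy.spatial.transform import Rotation as R
def totool(p):
    o=get_obs(); return R.from_quat(o["tool_rot"]).inv().apply(np.array(p)-o["eef_pos"])*1000
E
python3 - <<'E'
from h import *
C=np.array([at_z("top",np.array(p)*.64,.012)[:2] for p in [(275,256),(502,276),(498,344),(267,323)]])
print(C.round(3)); print([np.linalg.norm(C[i]-C[(i+1)%4]).round(3) for i in range(4)])
camera("top");k=[m for m in masks_of("rack","top")][0]["pixels"].astype(np.uint8)
c,s,a=cv2.minAreaRect(cv2.findContours(k,0,1)[0][0]);print("rect",at_z("top",c,.012),s,a)
y=(C[0]+C[3]-C[1]-C[2]);y/=np.linalg.norm(y);x=np.array([y[1],-y[0]]);c=C.mean(0)
print("centre",c,"y",y,"yaw",np.degrees(np.arctan2(-y[0],y[1])))
for n in(1.5,.5,-.5,-1.5):print("post",c-x*.0385+y*.115*n,"bin",c+x*.0385+y*.115*n)
h=c-x*.0385+y*.0575
o=get_obs();ty=R.from_quat(o["tool_rot"]).apply([0,1,0]);print("tool y yaw",np.degrees(np.arctan2(-ty[0],ty[1])))
st=np.r_[h+y*.068,.14];print("start",st,totool(st))
E
```

```text
[[ 0.707  0.216]
 [ 0.657 -0.271]
 [ 0.511 -0.257]
 [ 0.562  0.231]]
[np.float64(0.489), np.float64(0.147), np.float64(0.491), np.float64(0.145)]
rect [ 0.66528758 -0.19147152  0.012     ] (1.0, 7.0) 90.0
centre [ 0.6091865 -0.0203473] y [0.10238643 0.9947447 ] yaw -5.876608596428095
post [0.58855049 0.15518804] bin [0.66514583 0.14730429]
post [0.57677605 0.0407924 ] bin [0.65337139 0.03290865]
post [ 0.56500161 -0.07360324] bin [ 0.64159695 -0.081487  ]
post [ 0.55322717 -0.18799888] bin [ 0.62982251 -0.19588264]
tool y yaw -19.87222319437181
start [0.58373832 0.10843504 0.14      ] [-512.12113883 -199.60861155   91.32465319]
```

jog_arm:
  deltas:
    - [[-43,-17,0,0,0,0,0],[-43,-17,0,0,0,0,0],[-43,-17,0,0,0,0,0],[-43,-17,0,0,0,0,0],[-43,-17,0,0,0,0,0]]

```text
clock: 1.1
eef_pos: [0.3454, 0.3184, 0.2312]
tool_rot: [0.165, 0.986, 0.002, 0.0]
ft_force: [0.4, 1.5, -0.8]
grip_width: 0.0124
```

jog_arm:
  deltas:
    - [[-43,-17,0,0,0,0,0],[-43,-17,0,0,0,0,0],[-43,-17,0,0,0,0,0],[-43,-17,0,0,0,0,0],[-43,-17,0,0,0,0,0]]

```text
clock: 1.6
eef_pos: [0.5275, 0.1608, 0.232]
tool_rot: [0.165, 0.986, 0.003, 0.001]
ft_force: [0.7, 0.9, -0.2]
grip_width: 0.0
```

jog_arm:
  deltas:
    - [[0,0,0,0,0,-7,0],[0,0,0,0,0,-7,0],[0,0,0,0,0,0,0]]

```text
clock: 1.9
eef_pos: [0.5329, 0.1544, 0.2307]
tool_rot: [0.045, 0.999, 0.002, 0.002]
ft_force: [-0.6, 0.8, 0.4]
grip_width: -0.0005
```

Run:
```python
from h import *
o=get_obs();ty=R.from_quat(o["tool_rot"]).apply([0,1,0]);print(o["clock"],o["eef_pos"],o["grip_width"],o["ft_force"],"tool y yaw",np.degrees(np.arctan2(-ty[0],ty[1])))
print(totool([.584,.1084,.14]))
```

```text
1.9 [0.53292    0.15439863 0.23073868] -0.0004751224258678722 [-0.60462427  0.83603617  0.36893856] tool y yaw -5.191547600032718
[-54.63992931 -41.64851531  90.76578642]
```

jog_arm:
  deltas:
    - [[-27,-21,0,0,0,-0.5,0],[-27,-21,0,0,0,0,0],[0,0,45,0,0,0,0],[0,0,40,0,0,0,0],[0,0,0,0,0,0,0]]

```text
clock: 2.4
eef_pos: [0.587, 0.1088, 0.1465]
tool_rot: [0.046, 0.999, 0.004, 0.006]
ft_force: [-0.8, 0.6, -0.3]
grip_width: 0.0
```

Run:
```python
from h import *
o=get_obs();a=camera("wrist");m=camera_model("wrist");b=camera("top")
T=np.eye(4);T[:3,:3]=R.from_quat(o["tool_rot"]).as_matrix();T[:3,3]=o["eef_pos"]
W=np.linalg.inv(T@np.array(m["T_tool_cam"]));f=192/np.tan(np.radians(m["fovy"])/2)
y=np.array([.1024,.9947]);x=np.array([y[1],-y[0]]);h=np.array([.5768,.0408])
def pr(p):
    q=W@np.r_[p,1];return (int(f*q[0]/q[2]+m["cx"]),int(f*q[1]/q[2]+m["cy"]))
a=a[:,:,::-1].copy()
for s in(-1,1):
    for v,z in((.035,.056),(0,.026)):
        p=pr(np.r_[h+x*.02*s+y*v,z]);cv2.circle(a,p,3,(0,0,255),1);print(v,s,p)
cv2.imwrite("pics/w1.png",np.hstack([cv2.resize(a,(800,600))]))
print(o["clock"],o["eef_pos"],o["tool_rot"])
```

```text
0.035 -1 (203, 164)
0 -1 (163, 156)
0.035 1 (205, 219)
0 1 (166, 206)
2.4 [0.58704783 0.10877416 0.1465114 ] [0.04600687 0.99891845 0.00356726 0.00570646]
```

View pics/w1.png

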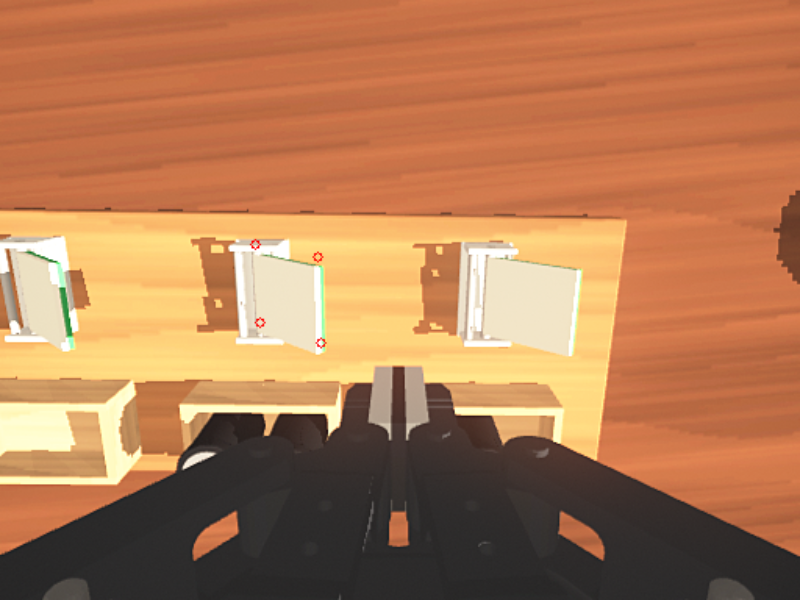

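The projected tag 2 corners (red circles) land within a few mm of the seen plate, and the fingertips sit between tags 2 and 1. I'll descend to fingertip height ~48 mm.

jog_arm:
  deltas:
    - [[0,0,40,0,0,0,0],[0,0,35,0,0,0,0],[0,0,18,0,0,0,0],[0,0,4,0,0,0,0],[0,0,0,0,0,0,0]]

```text
clock: 3.0
eef_pos: [0.6023, 0.1152, 0.0685]
tool_rot: [0.045, 0.999, 0.008, 0.022]
ft_force: [0.2, 0.9, -0.1]
grip_width: -0.0001
```

jog_arm:
  deltas:
    - [[0,-8,0,0,0,0,0],[0,-8,0,0,0,0,0],[0,-5,0,0,0,0,0],[0,-5,0,0,0,0,0]]

```text
clock: 3.4
eef_pos: [0.6042, 0.0888, 0.0755]
tool_rot: [0.045, 0.999, 0.009, 0.028]
ft_force: [0.1, -0.1, -0.7]
grip_width: -0.0002
```

The tool tilted by ~3° and drifted, and it is still above the tag edge. I'll back off, level it, then descend.

```bash
cat >> h.py <<'E'
def corr(p):
    o=get_obs(); r=R.from_quat(o["tool_rot"]); t=np.radians(-5.9)
    g=R.from_matrix(np.array([[-np.cos(t),-np.sin(t),0],[-np.sin(t),np.cos(t),0],[0,0,-1]]).T)
    print(o["clock"],o["eef_pos"].round(4),"shift",totool(p).round(1),"turn",np.degrees((r.inv()*g).as_rotvec()).round(1),"f",o["ft_force"].round(1),o["joint_pos"].round(2))
E
python3 -c "
from h import *
corr([.588,.110,.0755])"
```

```text
3.4 [0.6042 0.0888 0.0755] shift [18.1 19.7 -0.6] turn [1.2 3.2 0.7] f [ 0.1 -0.1 -0.7] [ 0.14  0.52 -0.01  0.99  0.01  0.23]
```

jog_arm:
  deltas:
    - [[9,10,0,0.6,1.6,0.3,0],[9,10,0,0.6,1.6,0.3,0],[0,0,0,0,0,0,0]]

```text
clock: 3.7
eef_pos: [0.5885, 0.1076, 0.0769]
tool_rot: [0.053, 0.999, -0.0, 0.0]
ft_force: [0.3, 0.6, 0.7]
grip_width: 0.0001
```

```bash
python3 -c "
from h import *
corr([.588,.110,.048])"
```

```text
3.7 [0.5885 0.1076 0.0769] shift [ 0.8  2.4 28.9] turn [-0.   0.  -0.2] f [0.3 0.6 0.7] [ 0.18  0.54  0.03  1.06 -0.    0.29]
```

jog_arm:
  deltas:
    - [[0,2,10,0,0,0,0],[0,0,10,0,0,0,0],[0,0,9,0,0,0,0],[0,0,3,0,0,0,0],[0,0,0,0,0,0,0]]

```text
clock: 4.2
eef_pos: [0.5887, 0.1074, 0.0412]
tool_rot: [0.054, 0.999, -0.001, 0.0]
ft_force: [-0.3, -0.3, 0.1]
grip_width: 0.0002
```

```bash
python3 -c "
from h import *
corr([.583,.056,.048])"
```

```text
4.2 [0.5887 0.1074 0.0412] shift [  0.1 -51.7  -6.7] turn [-0.1  0.  -0.2] f [-0.3 -0.3  0.1] [ 0.18  0.57 -0.01  0.99 -0.    0.29]
```

jog_arm:
  deltas:
    - [[0,0,-5,0,0,0,0],[0,-7,0,0,0,0,0],[0,-7,0,0,0,0,0],[0,-7,0,0,0,0,0],[0,0,0,0,0,0,0]]

```text
clock: 4.7
eef_pos: [0.5877, 0.0861, 0.0485]
tool_rot: [0.053, 0.999, 0.001, 0.002]
ft_force: [-0.4, 1.6, 0.5]
grip_width: 0.0002
```

```bash
python3 -c "
from h import *
corr([.583,.056,.048])"
```

```text
4.7 [0.5877 0.0861 0.0485] shift [  1.5 -30.4   0.4] turn [ 0.2  0.2 -0.2] f [-0.4  1.6  0.5] [ 0.14  0.55 -0.02  0.99  0.    0.25]
```

jog_arm:
  deltas:
    - [[0,-7,0,0,0,0,0],[0,-7,0,0,0,0,0],[0,-7,0,0,0,0,0],[0,0,0,0,0,0,0]]

```text
clock: 5.1
eef_pos: [0.5871, 0.0663, 0.0513]
tool_rot: [0.052, 0.999, 0.005, 0.004]
ft_force: [0.1, -0.1, -0.1]
grip_width: -0.0004
```

```bash
python3 -c "
from h import *
corr([.583,.045,.048]);a=camera('wrist');cv2.imwrite('pics/w2.png',a[:,:,::-1])"
```

```text
5.1 [0.5871 0.0663 0.0513] shift [  1.9 -21.7   3.1] turn [ 0.6  0.5 -0.1] f [ 0.1 -0.1 -0.1] [ 0.11  0.54 -0.04  0.98  0.01  0.21]
```

View pics/w2.png

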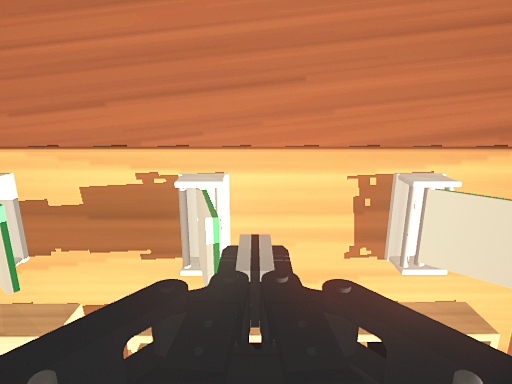

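The view shows tag 2 (~(212,235)) raised nearly upright, with the fingertip on its green side. I'll continue past the hinge.

jog_arm:
  deltas:
    - [[0,-7,1,0.3,0.3,0,0],[0,-7,1,0.3,0.3,0,0],[0,-7,0,0,0,0,0],[0,0,0,0,0,0,0]]

```text
clock: 5.55
eef_pos: [0.5837, 0.0432, 0.0475]
tool_rot: [0.053, 0.999, -0.001, -0.003]
ft_force: [-0.5, -0.1, 1.1]
grip_width: 0.0001
```

```bash
python3 -c "
from h import *
corr([.583,.045,.048]);a=camera('wrist');cv2.imwrite('pics/w3.png',a[:,:,::-1])"
```

```text
5.55 [0.5837 0.0432 0.0475] shift [ 0.9  1.7 -0.5] turn [-0.2 -0.3 -0.1] f [-0.5 -0.1  1.1] [ 0.07  0.55 -0.04  0.99 -0.    0.18]
```

View pics/w3.png

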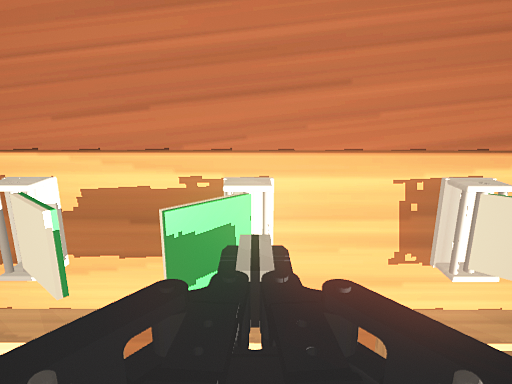

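Tag 2 now lies green up at ~(208,240). Next I'll retreat slightly to +y and up.

jog_arm:
  deltas:
    - [[0,8,0,0,0,0,0],[0,8,-5,0,0,0,0],[0,0,-30,0,0,0,0],[0,0,-40,0,0,0,0],[0,0,-40,0,0,0,0]]

```text
clock: 6.1
eef_pos: [0.5814, 0.0634, 0.159]
tool_rot: [0.051, 0.999, -0.002, -0.011]
ft_force: [0.6, 1.2, 0.4]
grip_width: -0.0
```

jog_arm:
  deltas:
    - [[40,0,-20,0,0,0,0],[45,0,0,0,0,0,0],[45,0,0,0,0,0,0],[45,0,0,0,0,0,0],[0,0,0,0,0,0,0]]

```text
clock: 6.6
eef_pos: [0.4075, 0.0869, 0.1903]
tool_rot: [0.049, 0.999, 0.001, -0.002]
ft_force: [1.1, 0.2, 0.6]
grip_width: 0.0002
```

```bash
python3 -c "
from h import *
corr([.583,.045,.048])
a=camera('top')[130:240,140:350,::-1];b=camera('scene')[110:280,160:340,::-1]
cv2.imwrite('pics/end.png',np.vstack([cv2.resize(a,(560,293)),cv2.resize(b,(560,300))[:, :]]))"
```

```text
6.6 [0.4075 0.0869 0.1903] shift [-179.3  -24.8  141.5] turn [ 0.1 -0.2  0.3] f [1.1 0.2 0.6] [ 0.21  0.1  -0.27  1.2   0.    0.31]
```

View pics/end.png

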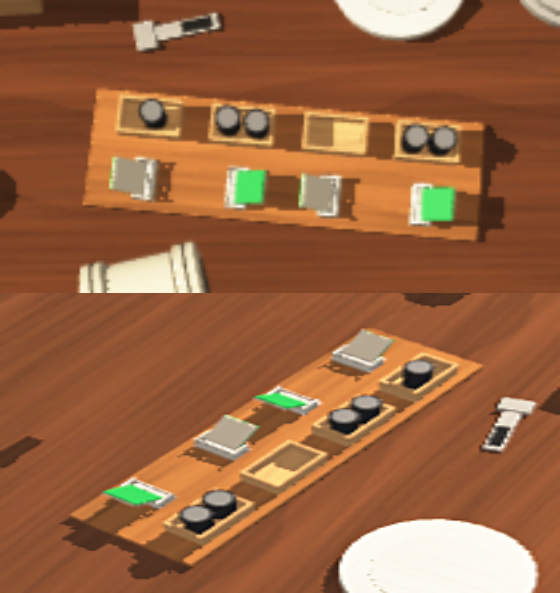

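Both views show tags white, green, white, green in front of bins holding 1, 2, 0 and 2, and the canisters look unmoved.

```bash
python3 -c "
from workcell import *
print(job_done())"
```

```text
the job is handed in; nothing more can be done
None
```

The job is handed in. From left (+y) to right the bins hold 1, 2, 0 and 2 canisters, so only the second tag was wrong. I pushed it over to green with the shut fingertips.

- **Final check:** the last top and scene views show the tags as white, green, white, green. I judged them by eye and did not measure the joint angles. The canisters and opener look unmoved. The jar and viewer were outside those last crops, but the arm stayed well away from them.
- **Forces and time:** the wrist force never read above about 2 N after a move. The job took 6.7 s of the 54 s allowed.
- **What went wrong on the way:** the first descent drifted about 15 mm in x and tilted about 3°. I noticed it above the tag, backed off and levelled the tool before pushing.

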